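# Pack two study-collection handling kits into their foam trays

## Robot

A 6-joint arm with a two-finger parallel gripper is mounted at the origin on the work surface. World frame = base frame: x ahead of the robot, y to its left, z up, the work surface at z = 0. Lengths are in mm, angles in rad, forces in N, time in s.
With the tool pointing down it reaches from about 350 to 875 mm from the base axis. Payload 15.5 kg.
Tool frame: the origin (TCP) lies on the front face of the gripper's body, between the roots of the fingers; the fingertips stand 73 mm ahead of it and the grasp point (between the pads) lies arm.pinch_z ahead of it (arm.pinch_z is the distance from the TCP to the grasp point, in mm); z points along the fingers, y is the line along which they close (so a half turn about z gives the same grasp; the last joint's range is limited). The gripper opens to 85 mm and grips with 20 to 120 N. Pads are 22 mm wide; open, the fingers measure 114 mm over their backs; the gripper's body (76 mm by 85 mm) begins 54 mm behind the grasp point. The pads swing forward as they close: fully open they stand 13 mm farther back than shut.
Start: joints at [1.01, 0.494, 1.345, -0, 1.302, -0.096], TCP at [280.707, 558.418, 303.877] pointing down, gripper open.
Joint ranges: [-2.91, 2.91], [-0.82, 2.16], [0.22, 2.67], [-1.22, 4.37], [0.12, 2.79], [-3.08, 3.08]. Speed limits (rad/s): [1.89, 1.89, 2.57, 3.01, 3.01, 3.01].

## Interface

Orientations are given as a rotation vector (axis times angle).
In Python, from rig import arm gives the robot as it stands. The module is installed in compiled form; this text tells all that it offers.
- The arm moves only by the tool apply_moves, never from a script. Its arguments are lists of equal length, an entry for each row: "dp": the shift along the world's x, y, z scaled (see below), a list of three; "rot": the turn, a rotation vector about the world's x, y, z scaled (see below), a list of three; "hand": the finger opening in mm, from 0 to 85.4. In form: {"dp": [[dx, dy, dz], ...], "rot": [[wx, wy, wz], ...], "hand": [hand, ...]}. A call has 1 to 5 rows; each row is the pose to reach, as a shift and turn from the pose commanded when the call began; what a row does not reach only later rows make up. The controller multiplies each number of a shift by 30 cm and each number of a turn by 0.5 rad. A row lasts 1/12 s, in which the tool goes at most 41.7 mm and 7.16 degrees, less where a joint would pass 70% of its speed; a pose out of reach is approached as far as the arm can. A call with a number of a shift or a turn outside -1 to 1 is refused whole. A call with a gripper value outside its range is refused whole. The fingers move at their own pace and stop on an object; "newtons" is the grip in N (left out, the last holds). Time passes only in rows, so rows that repeat a pose let the fingers close. It gives the time, the measured TCP pose, the force, the opening and the grip force at its end, in the units of the state.
- arm.sense(): the state, without advancing time (a new reading comes with each control period).
- arm.camera(name): name is "scene" or "top" or "wrist"; returns a dict with "color" (400x640x3 uint8, red, green, blue), "range_z" (400x640 float32, mm along the optical axis (not along the pixel's ray), 0 where there is no reading), "K" (3x3 intrinsics, pixels), "k1" (the pictures are not rectified: a ray, as slopes to the right and down, at radius r is drawn at 1 + k1 r^2 times it, then the intrinsics apply), "extrinsics" (4x4, takes a point from camera to world coordinates); the wrist camera has in their place "tool_from_camera" (4x4, takes a point from camera to tool coordinates, whose origin is the TCP and whose axes are the flange's). Camera axes: x right, y down, z forward; pixel columns grow to the right and rows downward; lengths in mm; the calibration is good to about 2 mm. A picture is of the moment at which its call begins: read the wrist's pose just before it.
- arm.hand_in(): hands the job in; it is judged then, once.
Trained networks look in the newest picture that a camera, given by its name, has taken for a name from the list of things; names that differ only in an ending like _2 or _b are one class to them, and where a whole thing is asked for, a point or a joint stands for the part that bears it (a point fixed in the world has none). Each returns a list of dicts, best first, with "confidence" (0 to 1); they miss things now and then, are a little off and sometimes report something else, mostly with a low value. They report only what shows in the picture. A call takes as long as a camera call.
- arm.boxes_of(camera, label): "at" ([column, row] in pixels, amid what is visible of it).
- arm.tip_of(camera, label): "at" ([column, row] in pixels: a listed point, or the origin of a listed thing).
The state is a dict: "time_s": time; "qpos": joint angles; "qd": joint speeds; "effort": joint torques, N m; "tool_pos": TCP position; "orientation": TCP orientation; "contact_force": force on the tool from outside, world axes, zero at the start; "moment": the same for the moment, N m; "width": finger opening in mm; "finger_force": force on a finger pad.
Only numpy, scipy, OpenCV 4.12 (cv2) and the standard library are available. Lean on these libraries where they do the work, as an engineer would, in place of code of your own. Each camera call takes 0.05 s, during which the arm holds its last target. There are 200 camera calls.

## Task

Make up the two handling kits for this afternoon's class: the green cup, the brass seal and the red vase go into the blue tray, and the blue cup and the black seal go into the red tray, each standing upright and fully home in the foam recess cut for it. Set every piece down gently, never let it drop, and leave the white cup, the bronze censer and the tape measure where they are.

Things in the scene. Friction and masses are not known exactly. Their poses are not given: they have to be found in the camera images.
- green_cup: beaker cup, pale celadon green glaze, open at the top: 52 mm across the foot, widening evenly to 60 mm at the rim, 58 mm tall, 140 g. Origin at the centre of its underside, z up. It starts upright on the grey foam pad (top 8 mm above the table), at any yaw, at least 30 mm clear of its neighbours. To be packed in the blue tray.
- brass_seal: square seal, yellow brass: a plain block 32 x 32 mm and 52 mm tall with a small carved grip on top (62 mm mostly, 69 mm at its highest), 260 g. Origin at the centre of its underside, z up, x and y square to its side faces. It starts upright on the grey foam pad (top 8 mm above the table), at any yaw, at least 30 mm clear of its neighbours. To be packed in the blue tray.
- red_vase: small mallet-shaped vase, dark red glaze, round: straight cylindrical body 36 mm across up to 50 mm, then a shoulder and a thin neck (13 to 19 mm across) to 80 mm, 170 g. Origin at the centre of its underside, z up. It starts upright on the grey foam pad (top 8 mm above the table), at any yaw, at least 30 mm clear of its neighbours. To be packed in the blue tray.
- blue_cup: beaker cup, dark cobalt blue glaze, open at the top: 52 mm across the foot, widening evenly to 60 mm at the rim, 58 mm tall, 140 g. Origin at the centre of its underside, z up. It starts upright on the grey foam pad (top 8 mm above the table), at any yaw, at least 30 mm clear of its neighbours. To be packed in the red tray.
- black_seal: square seal, black stone: a plain block 32 x 32 mm and 52 mm tall with a small carved grip on top (62 mm mostly, 69 mm at its highest), 150 g. Origin at the centre of its underside, z up, x and y square to its side faces. It starts upright on the grey foam pad (top 8 mm above the table), at any yaw, at least 30 mm clear of its neighbours. To be packed in the red tray.
- blue_tray: fixed blue plastic tray, 240 (x) by 116 mm (y), rim 34 mm high, filled with pale foam to 32 mm. On its centre line (y = 0) are three recesses, dark floors 14 mm above the table: round, 72 mm wide, for the cup, at x = -67 mm; square, 48 mm (sides along x and y), for the seal, at x = +9 mm; round, 52 mm wide, for the vase, at x = +77 mm. Origin: centre of its underside, at table height, z up.
- red_tray: fixed red plastic tray, 240 (x) by 116 mm (y), rim 34 mm high, filled with pale foam to 32 mm. On its centre line (y = 0) are two recesses, dark floors 14 mm above the table: round, 72 mm wide, for the cup, at x = -55 mm; square, 48 mm (sides along x and y), for the seal, at x = +55 mm. Origin: centre of its underside, at table height, z up.
- white_cup: beaker cup, white glaze, open at the top: 52 mm across the foot, widening evenly to 60 mm at the rim, 58 mm tall, 140 g. Origin at the centre of its underside, z up. It starts upright on the grey foam pad (top 8 mm above the table), at any yaw, at least 30 mm clear of its neighbours. It belongs to neither kit and stays where it is.
- censer: dark bronze three-legged incense burner with two loop handles, 104 mm across, 89 mm tall, 700 g, standing on the table beyond the foam pad. Origin at the centre under its feet. To be left alone.
- tape_measure: yellow and black tape measure, 70 x 34 mm and 58 mm tall, standing on the table beyond the foam pad. Origin at the centre of its underside. To be left alone.

How it is judged (in metres and radians):
At the end, for the whole second after the job is handed in: Green cup, brass seal and red vase in their recesses of the blue tray, blue cup and black seal in theirs of the red tray: each on the recess floor (within 4 mm), within 13 mm of the recess centre along each tray axis, upright within 0.12 rad, released, at rest (x of green_cup in the frame of blue_tray between -0.08 and -0.054 m and y of green_cup in the frame of blue_tray between -0.013 and 0.013 m and z of green_cup in the frame of blue_tray between 0.01 and 0.018 m and angle between each of green_cup, brass_seal, red_vase, blue_cup, black_seal's own z axis and vertical below 0.12 rad and linear speed of each of green_cup, brass_seal, red_vase, blue_cup, black_seal below 0.02 m/s and contact force between each of green_cup, brass_seal, red_vase, blue_cup, black_seal and the fingers below 0.05 N and x of brass_seal in the frame of blue_tray between -0.004 and 0.022 m and y of brass_seal in the frame of blue_tray between -0.013 and 0.013 m and z of brass_seal in the frame of blue_tray between 0.01 and 0.018 m and x of red_vase in the frame of blue_tray between 0.064 and 0.09 m and y of red_vase in the frame of blue_tray between -0.013 and 0.013 m and z of red_vase in the frame of blue_tray between 0.01 and 0.018 m and x of blue_cup in the frame of red_tray between -0.068 and -0.042 m and y of blue_cup in the frame of red_tray between -0.013 and 0.013 m and z of blue_cup in the frame of red_tray between 0.01 and 0.018 m and x of black_seal in the frame of red_tray between 0.042 and 0.068 m and y of black_seal in the frame of red_tray between -0.013 and 0.013 m and z of black_seal in the frame of red_tray between 0.01 and 0.018 m); the robot touches nothing.
It fails at once if a piece of the kits is let fall (by more than about 2 cm) instead of being set down ((contact force between green_cup and the fingers below 0.01 N and linear speed of green_cup above 0.65 m/s) or (contact force between brass_seal and the fingers below 0.01 N and linear speed of brass_seal above 0.65 m/s) or (contact force between red_vase and the fingers below 0.01 N and linear speed of red_vase above 0.65 m/s) or (contact force between blue_cup and the fingers below 0.01 N and linear speed of blue_cup above 0.65 m/s) or (contact force between black_seal and the fingers below 0.01 N and linear speed of black_seal above 0.65 m/s)).
It fails at once if the white cup is disturbed (shifted by more than 2 cm or tipped) (distance of white_cup from where it was at the start of the episode above 0.02 m or angle between white_cup's own z axis and vertical above 0.35 rad).
It fails at once if the censer is disturbed (shifted by more than 2 cm or tipped) (distance of censer from where it was at the start of the episode above 0.02 m or angle between censer's own z axis and vertical above 0.35 rad).
It fails at once if the tape measure is disturbed (shifted by more than 2 cm or tipped) (distance of tape_measure from where it was at the start of the episode above 0.02 m or angle between tape_measure's own z axis and vertical above 0.35 rad).
It also fails if it takes over 131 s, if anything falls off the work surface, if the arm or the gripper's body presses on something with over 40 N, if the wrist force passes 120 N, or if a joint passes its speed limit or range.

## Working session

There is one attempt and no reset: what is moved stays moved. The work goes in short steps, Python scripts to look and compute and a tool call to move; the robot and the scene stay as the last step left them, time stands still between calls to the robot, and variables do not carry over. Pictures are saved under pics/ and viewed, at most 14 in all, crops included, and the job is handed in when it is done.

Besides the shell and the picture viewer there is one more tool, called after "Emit:" by a JSON object that holds its "op" and its "data", one argument or row to a line. apply_moves: Moves the arm, as the interface text tells. Its arguments: {"type":"object","properties":{"dp":{"type":"array","items":{"type":"array","items":{"type":"number"}}},"rot":{"type":"array","items":{"type":"array","items":{"type":"number"}}},"hand":{"type":"array","items":{"type":"number"}},"newtons":{"type":"number"}},"required":["dp","rot","hand"]}

```bash
mkdir -p pics
cat > h.py <<'E'
from rig import arm
import numpy as np, cv2
from scipy.spatial.transform import Rotation as R
def xyz(c,uv,T=None,win=2):
    K=np.array(c["K"]);u,v=uv
    d=np.array([(u-K[0,2])/K[0,0],(v-K[1,2])/K[1,1]]);s=d.copy()
    for _ in range(10): s=d/(1+c["k1"]*(s@s))
    i,j=int(round(v)),int(round(u));p=c["range_z"][max(i-win,0):i+win+1,max(j-win,0):j+win+1];p=p[p>0]
    z=np.median(p) if len(p) else np.nan
    T=np.array(c["extrinsics"]) if T is None else T
    return (T@np.array([s[0]*z,s[1]*z,z,1]))[:3]
def cloud(c,T=None):
    K=np.array(c["K"]);h,w=c["range_z"].shape
    uu,vv=np.meshgrid(np.arange(w),np.arange(h))
    d=np.stack([(uu-K[0,2])/K[0,0],(vv-K[1,2])/K[1,1]],-1);s=d.copy()
    for _ in range(10): s=d/(1+c["k1"]*(s**2).sum(-1,keepdims=True))
    z=c["range_z"];P=np.concatenate([s*z[...,None],z[...,None]],-1)
    T=np.array(c["extrinsics"]) if T is None else T
    P=P@T[:3,:3].T+T[:3,3];P[z<=0]=np.nan
    return P
def wristT(c,s):
    T=np.eye(4);T[:3,:3]=R.from_rotvec(s["orientation"]).as_matrix();T[:3,3]=s["tool_pos"]
    return T@np.array(c["tool_from_camera"])
E
python3 - <<'E'
from h import *
print(arm.pinch_z,arm.sense())
for n in["top","scene"]:
    c=arm.camera(n);cv2.imwrite(f"pics/{n}0.png",c["color"][...,::-1])
    for l in "green_cup brass_seal red_vase blue_cup black_seal white_cup censer tape_measure blue_tray red_tray".split():
        for k,f in(("box",arm.boxes_of),("tip",arm.tip_of)):
            for r in f(n,l)[:2]: print(n,l,k,np.round(r["at"]),round(r["confidence"],2),np.round(xyz(c,r["at"])))
E
```

```text
53.900000000000006 {'time_s': 0.0, 'qpos': array([ 1.00951049e+00,  4.94237367e-01,  1.34610210e+00,  5.85245011e-06,
        1.30248219e+00, -9.55050079e-02]), 'qd': array([-1.71090394e-03,  4.90780961e-04, -1.34833426e-03, -8.82659659e-04,
       -3.90872518e-04,  4.15439086e-06]), 'effort': array([-1.48384614e-03, -8.82194495e+01, -3.83864307e+01, -2.95810405e-04,
        1.02960330e-02, -6.88519023e-06]), 'tool_pos': array([280.56505897, 558.20718848, 303.27633442]), 'orientation': array([-7.24960425e-01, -3.05638831e+00,  1.82424952e-03]), 'contact_force': array([ 0.15177024,  0.18842182, -0.74157423]), 'moment': array([0.01051901, 0.03279843, 0.00243473]), 'finger_force': 0.0, 'width': 85.30701012095113}
top green_cup box [343. 276.] 0.95 [437. -69.  14.]
top green_cup tip [344. 274.] 0.62 [442. -72.  14.]
top brass_seal box [340. 192.] 0.47 [643. -64.  60.]
top brass_seal tip [341. 195.] 0.58 [636. -66.  60.]
top brass_seal tip [294. 196.] 0.49 [633.  51.  72.]
top red_vase box [291. 238.] 0.66 [528.  57.  84.]
top red_vase tip [293. 237.] 0.65 [532.  54.  69.]
top red_vase ti
[... 1463 characters left out ...]
2.]
scene white_cup box [274. 170.] 0.64 [518. -81.  21.]
scene white_cup tip [273. 182.] 0.85 [569. -83.  45.]
scene censer box [382. 270.] 0.66 [811. 105.  74.]
scene censer box [327. 127.] 0.34 [409.  52.  29.]
scene censer tip [380. 278.] 0.64 [827.  99.  73.]
scene censer tip [332. 175.] 0.33 [551.  47.  27.]
scene tape_measure box [282. 283.] 0.84 [809. -77.  57.]
scene tape_measure tip [323. 140.] 0.3 [457.  37.  37.]
scene blue_tray box [178. 186.] 0.59 [ 533. -297.   15.]
scene blue_tray tip [180. 190.] 0.62 [ 544. -291.   16.]
scene red_tray box [432. 159.] 0.96 [537. 275.  33.]
scene red_tray box [326. 130.] 0.41 [411.  50.  22.]
scene red_tray tip [431. 158.] 0.9 [535. 272.  33.]
```

Run:
```python
import cv2
a=cv2.imread("pics/top0.png")[90:340,140:500]
cv2.imwrite("pics/top0c.png",cv2.resize(a,None,fx=2.2,fy=2.2,interpolation=cv2.INTER_CUBIC))
```

```text
(no output)
```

View pics/top0c.png

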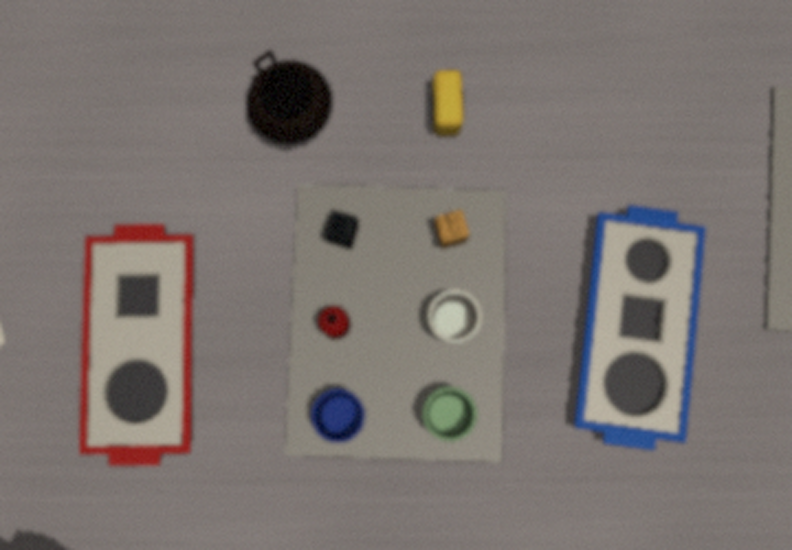

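View pics/scene0.png

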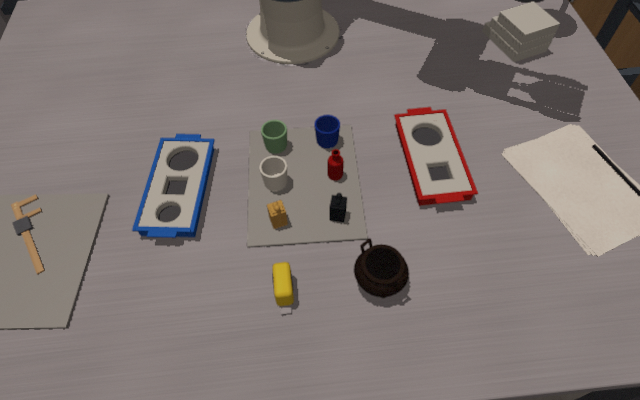

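Run:
```python
from h import *
c=arm.camera("top");P=cloud(c);print(np.array(c["extrinsics"])[:3,3])
def near(x,y,r): return np.hypot(P[...,0]-x,P[...,1]-y)<r
for n,x,y,lo,hi in(("green",437,-71,55,75),("white",545,-70,55,75),("blue",431,53,55,75),("vaseneck",531,55,75,100),("vasebody",531,55,40,72),("brass",640,-65,50,85),("black",638,50,50,85)):
    m=near(x,y,48)&(P[...,2]>lo)&(P[...,2]<hi);q=P[m]
    (cx,cy),r=cv2.minEnclosingCircle(q[:,:2].astype(np.float32));rc=cv2.minAreaRect(q[:,:2].astype(np.float32))
    print(n,m.sum(),"circ",np.round([cx,cy,r],1),"mean",np.round(q.mean(0),1),"rect",np.round(rc[0],1),np.round(rc[1],1),round(rc[2],1))
g=c["color"].astype(int).sum(-1)
for n,x,y in(("blue_tray",526,-288),("red_tray",514,285)):
    m=((near(x,y,115)&(abs(P[...,1]-y)<45)&(g<255))).astype(np.uint8)
    k,lab,st,ce=cv2.connectedComponentsWithStats(m)
    for i in range(1,k):
        if st[i,4]>60:
            u,v=ce[i];q=P[lab==i]
            a=xyz(c,(u,v),win=0);print(n,st[i,4],np.round([u,v],1),np.round(a,1),"meancloud",np.round(np.nanmean(q,0),1),cv2.minAreaRect(q[:,:2].astype(np.float32))[1:])
    m=near(x,y,160)&(P[...,2]>26)&(P[...,2]<40)&(abs(P[...,1]-y)<90);q=P[m][:,:2].astype(np.float32);print(n,cv2.minAreaRect(q))
```

```text
[ 434.547815    -10.35213614 1161.47289025]
green 154 circ [434.  -69.6  29.7] mean [432.5 -71.8  64.7] rect [433.4 -69.8] [58.1 55.1] 89.7
white 157 circ [539.6 -76.3  29.8] mean [541.1 -77.5  64.3] rect [539.9 -76. ] [57.  57.7] 44.3
blue 150 circ [432.4  53.6  29.8] mean [430.9  55.6  65.1] rect [431.8  53.3] [58.1 55. ] 90.0
vaseneck 48 circ [535.6  59.5   9.3] mean [535.4  59.4  87.9] rect [536.1  59.4] [17.  14.7] 0.9
vasebody 124 circ [535.3  59.1  17.7] mean [533.2  58.1  62.8] rect [535.1  59.4] [34.4 34.2] 29.1
brass 173 circ [642.8 -76.   21.3] mean [641.2 -75.1  63.5] rect [642.4 -75.5] [32.5 31.9] 14.8
black 169 circ [642.5  50.8  20.8] mean [641.7  51.   63.4] rect [642.8  51.7] [32.2 32.4] 72.4
blue_tray 265 [434.1 207.9] [ 609.6 -309.1   13.5] meancloud [ 609.5 -308.9   14.4] ((46.083370208740234, 45.28269577026367), 19.839502334594727)
blue_tray 293 [431.6 234.1] [ 541.5 -299.5   12.6] meancloud [ 541.3 -299.    14.8] ((44.056732177734375, 43.855125427246094), 82.4128646850586)
blue_tray 561 [428.6 264.2] [ 464.9 -289.    11.3] meancloud [ 464.8 -288.1   15. ] ((64.09757232666016, 65.78814697265625), 89.2886734008789)
blue_tray ((531.0985107421875, -292.84197998046875), (128.6435546875, 278.5187683105469), 81.84894561767578)
red_tray 290 [202.2 223.9] [571.1 291.   15.9] meancloud [571.3 291.4  14.8] ((43.971168518066406, 42.54310989379883), 89.71180725097656)
red_tray 566 [201.5 267.6] [459.4 289.1  16.2] meancloud [459.4 289.4  14.9] ((68.29329681396484, 65.72201538085938), 0.32309848070144653)
red_tray ((514.32080078125, 285.90411376953125), (276.32159423828125, 130.5959930419922), 1.302918791770935)
```

Emit:
{"op": "apply_moves", "data": {
  "dp": [
    [0.168,-0.56,-0.1155],
    [0.168,-0.56,-0.1155],
    [0.168,-0.56,-0.1155],
    [0.168,-0.56,-0.1155],
    [0.168,-0.56,-0.1155]
  ],
  "rot": [
    [0,0,0.974],
    [0,0,0.974],
    [0,0,0.974],
    [0,0,0.974],
    [0,0,0.974]
  ],
  "hand": [85,85,85,85,85],
  "newtons": 40
}}

```text
time_s: 2.57
tool_pos: [331.2, 387.0, 268.5]
orientation: [0.045, -3.14, 0.003]
contact_force: [-0.3, 1.0, 0.2]
width: 84.8
finger_force: 0.0
```

Emit:
{"op": "apply_moves", "data": {
  "dp": [
    [0.168,-0.56,-0.1155],
    [0.168,-0.56,-0.1155],
    [0.168,-0.56,-0.1155],
    [0.168,-0.56,-0.1155],
    [0.168,-0.56,-0.1155]
  ],
  "rot": [
    [0,0,0],
    [0,0,0],
    [0,0,0],
    [0,0,0],
    [0,0,0]
  ],
  "hand": [85,85,85,85,85]
}}

```text
time_s: 2.98
tool_pos: [381.9, 218.4, 233.8]
orientation: [0.03, -3.14, 0.002]
contact_force: [-0.8, 0.3, 0.3]
width: 84.6
finger_force: 0.0
```

Emit:
{"op": "apply_moves", "data": {
  "dp": [
    [0.168,-0.56,-0.1155],
    [0.168,-0.56,-0.1155],
    [0.168,-0.56,-0.1155],
    [0.168,-0.56,-0.1155],
    [0.168,-0.56,-0.1155]
  ],
  "rot": [
    [0,0,0],
    [0,0,0],
    [0,0,0],
    [0,0,0],
    [0,0,0]
  ],
  "hand": [85,85,85,85,85]
}}

```text
time_s: 3.4
tool_pos: [433.2, 50.3, 199.3]
orientation: [-0.029, 3.141, -0.001]
contact_force: [0.2, 0.5, -0.1]
width: 85.0
finger_force: 0.0
```

Run:
```python
from h import *
s=arm.sense();c=arm.camera("wrist");print(s["tool_pos"],arm.sense()["tool_pos"])
cv2.imwrite("pics/w1.png",c["color"][...,::-1])
P=cloud(c,wristT(c,s))
m=(P[...,2]>55)&(P[...,2]<75)&(np.hypot(P[...,0]-432,P[...,1]-54)<45)
q=P[m];print(len(q),cv2.minEnclosingCircle(q[:,:2].astype(np.float32)),q.mean(0))
```

```text
[433.20766398  50.30076279 199.2776264 ] [433.28874086  50.41852849 199.26746015]
2843 ((432.4549865722656, 50.68220520019531), 29.88493537902832) [434.59991923  50.72976467  63.93867122]
```

View pics/w1.png

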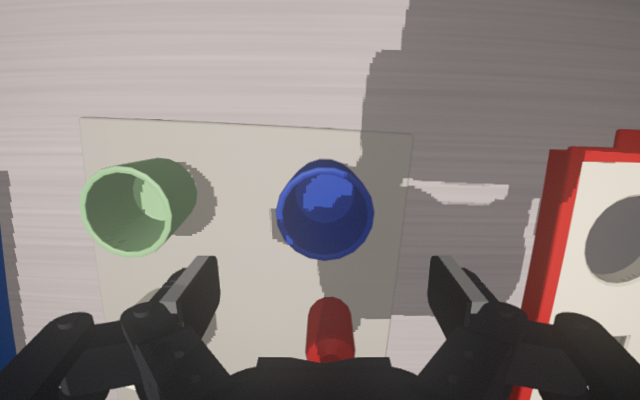

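Emit:
{"op": "apply_moves", "data": {
  "dp": [
    [-0.002,0,-0.12],
    [-0.002,0,-0.24],
    [-0.002,0,-0.3233],
    [-0.002,0,-0.3233],
    [-0.002,0,-0.3233]
  ],
  "rot": [
    [0,0,0],
    [0,0,0],
    [0,0,0],
    [0,0,0],
    [0,0,0]
  ],
  "hand": [85,85,85,85,85]
}}

```text
time_s: 3.87
tool_pos: [430.9, 54.6, 102.7]
orientation: [0.034, -3.139, -0.0]
contact_force: [-0.4, 0.2, 1.0]
width: 85.1
finger_force: 0.0
```

Emit:
{"op": "apply_moves", "data": {
  "dp": [
    [0,0,0],
    [0,0,0],
    [0,0,0],
    [0,0,0],
    [0,0,0]
  ],
  "rot": [
    [0,0,0],
    [0,0,0],
    [0,0,0],
    [0,0,0],
    [0,0,0]
  ],
  "hand": [45,45,45,45,45],
  "newtons": 40
}}

```text
time_s: 4.28
tool_pos: [432.1, 54.5, 104.9]
orientation: [-0.033, 3.138, -0.0]
contact_force: [-2.2, 0.9, 20.5]
width: 58.8
finger_force: 38.1
```

Emit:
{"op": "apply_moves", "data": {
  "dp": [
    [0,0,0],
    [0,0,0],
    [0,0,0],
    [0,0,0],
    [0,0,0]
  ],
  "rot": [
    [0,0,0],
    [0,0,0],
    [0,0,0],
    [0,0,0],
    [0,0,0]
  ],
  "hand": [45,45,45,45,45]
}}

```text
time_s: 4.7
tool_pos: [432.1, 54.6, 104.9]
orientation: [-0.033, 3.138, -0.0]
contact_force: [-2.4, 0.9, 20.1]
width: 59.1
finger_force: 38.1
```

Emit:
{"op": "apply_moves", "data": {
  "dp": [
    [0,0,0.06],
    [0,0,0.15],
    [0,0,0.25],
    [0,0,0.3233],
    [0,0,0.3233]
  ],
  "rot": [
    [0,0,0],
    [0,0,0],
    [0,0,0],
    [0,0,0],
    [0,0,0]
  ],
  "hand": [45,45,45,45,45]
}}

```text
time_s: 5.12
tool_pos: [432.9, 54.5, 204.6]
orientation: [-0.034, 3.134, -0.0]
contact_force: [1.2, 0.5, -1.5]
width: 58.4
finger_force: 43.5
```

Emit:
{"op": "apply_moves", "data": {
  "dp": [
    [0.006,0.05,0],
    [0.016,0.13,0],
    [0.026,0.22,0],
    [0.037,0.31,0],
    [0.0463,0.386,0]
  ],
  "rot": [
    [0,0,0],
    [0,0,0],
    [0,0,0],
    [0,0,0],
    [0,0,0]
  ],
  "hand": [45,45,45,45,45]
}}

```text
time_s: 5.53
tool_pos: [445.2, 171.8, 200.5]
orientation: [-0.033, 3.14, 0.001]
contact_force: [-0.0, -0.8, -1.2]
width: 58.6
finger_force: 43.6
```

Emit:
{"op": "apply_moves", "data": {
  "dp": [
    [0.013,0.11,0],
    [0.026,0.22,0],
    [0.04,0.33,0],
    [0.0463,0.386,0],
    [0.0463,0.386,0]
  ],
  "rot": [
    [0,0,0],
    [0,0,0],
    [0,0,0],
    [0,0,0],
    [0,0,0]
  ],
  "hand": [45,45,45,45,45]
}}

```text
time_s: 5.95
tool_pos: [459.4, 289.4, 200.5]
orientation: [-0.037, 3.139, 0.003]
contact_force: [-1.0, -1.6, -1.2]
width: 58.7
finger_force: 43.7
```

Run:
```python
from h import *
c=arm.camera("wrist");s=arm.sense();c=arm.camera("wrist");print(s["tool_pos"],s["width"],s["contact_force"])
cv2.imwrite("pics/w2.png",c["color"][...,::-1])
P=cloud(c,wristT(c,s))
m=(P[...,2]>5)&(P[...,2]<23)&(np.hypot(P[...,0]-459,P[...,1]-286)<50)
q=P[m];print(len(q),cv2.minEnclosingCircle(q[:,:2].astype(np.float32)),q.mean(0))
```

```text
[458.92312857 287.62143021 200.2674821 ] 58.940603253305305 [ 0.0151174   0.03980548 -0.6936798 ]
3707 ((460.61529541015625, 283.3739013671875), 36.153175354003906) [447.47050941 281.2480412   14.48610031]
```

View pics/w2.png

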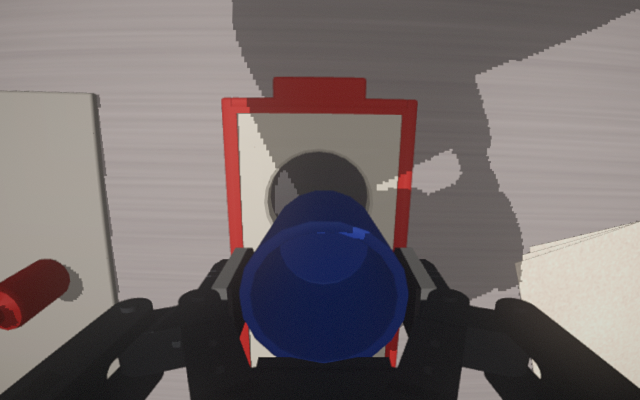

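Emit:
{"op": "apply_moves", "data": {
  "dp": [
    [0,-0.006,-0.08],
    [0,-0.006,-0.16],
    [0,-0.006,-0.23],
    [0,-0.006,-0.275],
    [0,-0.006,-0.285]
  ],
  "rot": [
    [0,0,0],
    [0,0,0],
    [0,0,0],
    [0,0,0],
    [0,0,0]
  ],
  "hand": [45,45,45,45,45]
}}

```text
time_s: 6.47
tool_pos: [458.1, 282.7, 112.7]
orientation: [0.032, -3.138, 0.002]
contact_force: [-0.4, 0.3, -1.6]
width: 58.5
finger_force: 43.7
```

Emit:
{"op": "apply_moves", "data": {
  "dp": [
    [0,0,-0.004],
    [0,0,-0.006],
    [0,0,-0.009],
    [0,0,-0.011],
    [0,0,-0.011]
  ],
  "rot": [
    [0,0,0],
    [0,0,0],
    [0,0,0],
    [0,0,0],
    [0,0,0]
  ],
  "hand": [45,45,45,45,45]
}}

```text
time_s: 6.88
tool_pos: [459.3, 284.3, 111.7]
orientation: [-0.033, 3.14, 0.001]
contact_force: [-0.1, -0.1, -1.4]
width: 58.8
finger_force: 43.7
```

Emit:
{"op": "apply_moves", "data": {
  "dp": [
    [0,0,-0.004],
    [0,0,-0.008],
    [0,0,-0.01],
    [0,0,-0.01],
    [0,0,-0.01]
  ],
  "rot": [
    [0,0,0],
    [0,0,0],
    [0,0,0],
    [0,0,0],
    [0,0,0]
  ],
  "hand": [45,45,45,45,45]
}}

```text
time_s: 7.3
tool_pos: [459.4, 284.4, 110.7]
orientation: [-0.034, 3.139, 0.001]
contact_force: [-11.4, -6.4, 52.4]
width: 58.4
finger_force: 46.9
```

Emit:
{"op": "apply_moves", "data": {
  "dp": [
    [0,0,0.004],
    [0,0,0.004],
    [0,0,0.004],
    [0,0,0.004],
    [0,0,0.004]
  ],
  "rot": [
    [0,0,0],
    [0,0,0],
    [0,0,0],
    [0,0,0],
    [0,0,0]
  ],
  "hand": [85,85,85,85,85]
}}

```text
time_s: 7.72
tool_pos: [459.1, 284.2, 109.2]
orientation: [0.033, -3.141, 0.0]
contact_force: [-0.0, -0.3, -0.3]
width: 85.1
finger_force: 0.0
```

Emit:
{"op": "apply_moves", "data": {
  "dp": [
    [0,0,0.01],
    [0,0,0.06],
    [0,0,0.16],
    [0,0,0.26],
    [0,0,0.303]
  ],
  "rot": [
    [0,0,0],
    [0,0,0],
    [0,0,0],
    [0,0,0],
    [0,0,0]
  ],
  "hand": [85,85,85,85,85]
}}

```text
time_s: 8.13
tool_pos: [459.8, 284.6, 203.4]
orientation: [-0.033, 3.139, 0.002]
contact_force: [0.7, 0.3, 1.2]
width: 84.8
finger_force: 0.0
```

Emit:
{"op": "apply_moves", "data": {
  "dp": [
    [0.06,-0.078,0],
    [0.12,-0.156,0],
    [0.18,-0.234,0],
    [0.24,-0.312,0],
    [0.3053,-0.388,0]
  ],
  "rot": [
    [0,0,-0.13],
    [0,0,-0.26],
    [0,0,-0.39],
    [0,0,-0.52],
    [0,0,-0.656]
  ],
  "hand": [85,85,85,85,85]
}}

```text
time_s: 8.55
tool_pos: [551.1, 166.5, 200.4]
orientation: [-0.485, -3.104, 0.0]
contact_force: [0.9, 0.5, -0.6]
width: 85.3
finger_force: 0.0
```

Emit:
{"op": "apply_moves", "data": {
  "dp": [
    [0.08,-0.1,0],
    [0.16,-0.2,0],
    [0.24,-0.3,0],
    [0.3053,-0.388,0],
    [0.3053,-0.388,0]
  ],
  "rot": [
    [0,0,0],
    [0,0,0],
    [0,0,0],
    [0,0,0],
    [0,0,0]
  ],
  "hand": [85,85,85,85,85]
}}

```text
time_s: 8.97
tool_pos: [645.6, 46.5, 200.3]
orientation: [0.485, 3.101, -0.001]
contact_force: [-0.8, 0.0, -0.2]
width: 85.1
finger_force: 0.0
```

Run:
```python
from h import *
for i in range(4): c=arm.camera("wrist")
s=arm.sense();c=arm.camera("wrist");print(s["tool_pos"],s["orientation"],s["width"])
P=cloud(c,wristT(c,s))
m=(P[...,2]>50)&(P[...,2]<85)&(np.hypot(P[...,0]-642,P[...,1]-51)<35)
q=P[m];print(len(q),cv2.minAreaRect(q[:,:2].astype(np.float32)),q.mean(0))
c=arm.camera("top");P=cloud(c);m=(P[...,2]>40)&(np.hypot(P[...,0]-459,P[...,1]-285)<45);print(cv2.minEnclosingCircle(P[m][:,:2].astype(np.float32)),np.percentile(P[m][:,2],[5,50,95]))
```

```text
[641.65392583  51.91387799 200.06132754] [-4.79583210e-01 -3.10382774e+00 -4.85679583e-05] 85.13593972477862
2622 ((645.159423828125, 48.32289123535156), (31.592374801635742, 32.43991470336914), 73.18060302734375) [642.60427148  49.33215654  63.56450429]
((459.112548828125, 286.2012634277344), 30.426054000854492) [43.12918931 68.52838603 74.18507439]
```

Emit:
{"op": "apply_moves", "data": {
  "dp": [
    [0.005,-0.005,-0.1],
    [0.005,-0.005,-0.2],
    [0.005,-0.005,-0.29],
    [0.005,-0.005,-0.331],
    [0.005,-0.005,-0.331]
  ],
  "rot": [
    [0,0,0],
    [0,0,0],
    [0,0,0],
    [0,0,0],
    [0,0,0]
  ],
  "hand": [85,85,85,85,85]
}}

```text
time_s: 9.68
tool_pos: [642.1, 50.7, 98.5]
orientation: [-0.478, -3.1, 0.001]
contact_force: [-0.9, -0.3, -0.1]
width: 85.1
finger_force: 0.0
```

Emit:
{"op": "apply_moves", "data": {
  "dp": [
    [0,0,0],
    [0,0,0],
    [0,0,0],
    [0,0,0],
    [0,0,0]
  ],
  "rot": [
    [0,0,0],
    [0,0,0],
    [0,0,0],
    [0,0,0],
    [0,0,0]
  ],
  "hand": [20,20,20,20,20]
}}

```text
time_s: 10.1
tool_pos: [644.4, 49.9, 102.3]
orientation: [0.48, 3.103, 0.0]
contact_force: [-0.9, 1.1, 6.5]
width: 31.6
finger_force: 39.1
```

Emit:
{"op": "apply_moves", "data": {
  "dp": [
    [0,0,0],
    [0,0,0],
    [0,0,0],
    [0,0,0],
    [0,0,0]
  ],
  "rot": [
    [0,0,0],
    [0,0,0],
    [0,0,0],
    [0,0,0],
    [0,0,0]
  ],
  "hand": [20,20,20,20,20]
}}

```text
time_s: 10.52
tool_pos: [644.3, 49.9, 102.3]
orientation: [0.48, 3.103, 0.0]
contact_force: [-2.0, 0.8, 9.7]
width: 31.2
finger_force: 39.6
```

Emit:
{"op": "apply_moves", "data": {
  "dp": [
    [0,0,0.06],
    [0,0,0.15],
    [0,0,0.25],
    [0,0,0.331],
    [0,0,0.331]
  ],
  "rot": [
    [0,0,0],
    [0,0,0],
    [0,0,0],
    [0,0,0],
    [0,0,0]
  ],
  "hand": [20,20,20,20,20]
}}

```text
time_s: 10.93
tool_pos: [645.8, 49.9, 205.8]
orientation: [0.479, 3.097, 0.002]
contact_force: [0.5, 0.5, -1.0]
width: 31.6
finger_force: 40.6
```

Emit:
{"op": "apply_moves", "data": {
  "dp": [
    [-0.015,0.05,0],
    [-0.042,0.13,0],
    [-0.07,0.22,0],
    [-0.1,0.31,0],
    [-0.1237,0.3957,0]
  ],
  "rot": [
    [0,0,0.13],
    [0,0,0.26],
    [0,0,0.39],
    [0,0,0.52],
    [0,0,0.656]
  ],
  "hand": [20,20,20,20,20]
}}

```text
time_s: 11.35
tool_pos: [605.7, 169.7, 200.1]
orientation: [0.038, -3.141, -0.0]
contact_force: [0.7, 0.4, -2.0]
width: 31.3
finger_force: 40.5
```

Emit:
{"op": "apply_moves", "data": {
  "dp": [
    [-0.035,0.11,0],
    [-0.07,0.22,0],
    [-0.1,0.32,0],
    [-0.1237,0.3957,0],
    [-0.1237,0.3957,0]
  ],
  "rot": [
    [0,0,0],
    [0,0,0],
    [0,0,0],
    [0,0,0],
    [0,0,0]
  ],
  "hand": [20,20,20,20,20]
}}

```text
time_s: 11.77
tool_pos: [567.8, 291.3, 200.1]
orientation: [0.038, -3.141, -0.002]
contact_force: [0.2, 0.1, -1.4]
width: 31.7
finger_force: 40.5
```

Run:
```python
from h import *
for i in range(4): c=arm.camera("wrist")
s=arm.sense();c=arm.camera("wrist");print(s["tool_pos"],s["orientation"],s["width"],s["contact_force"])
cv2.imwrite("pics/w3.png",c["color"][...,::-1])
P=cloud(c,wristT(c,s))
m=(P[...,2]>5)&(P[...,2]<23)&(np.hypot(P[...,0]-570,P[...,1]-287)<36)
q=P[m];print(len(q),cv2.minAreaRect(q[:,:2].astype(np.float32)),q.min(0),q.max(0))
```

```text
[569.63782442 286.74498561 200.09047041] [ 3.28896555e-02 -3.14123564e+00  4.41282194e-04] 31.680329988455306 [-0.0965298  -0.30761229 -1.62749054]
3097 ((567.82275390625, 284.77642822265625), (38.99769973754883, 48.80378341674805), 1.6754103899002075) [547.62215961 260.43345704  11.35653925] [588.02667905 309.00864076  22.97627656]
```

View pics/w3.png

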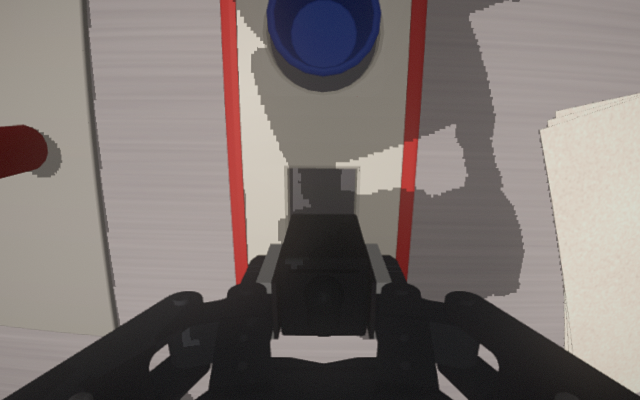

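Emit:
{"op": "apply_moves", "data": {
  "dp": [
    [0.002,-0.005,-0.08],
    [0.002,-0.005,-0.17],
    [0.002,-0.005,-0.25],
    [0.002,-0.005,-0.29],
    [0.002,-0.005,-0.3]
  ],
  "rot": [
    [0,0,0],
    [0,0,0],
    [0,0,0],
    [0,0,0],
    [0,0,0]
  ],
  "hand": [20,20,20,20,20]
}}

```text
time_s: 12.43
tool_pos: [569.5, 284.6, 108.3]
orientation: [0.032, -3.138, 0.002]
contact_force: [-3.7, -2.2, 6.4]
width: 31.4
finger_force: 41.5
```

Emit:
{"op": "apply_moves", "data": {
  "dp": [
    [0,0,-0.002],
    [0,0,-0.004],
    [0,0,-0.006],
    [0,0,-0.006],
    [0,0,-0.006]
  ],
  "rot": [
    [0,0,0],
    [0,0,0],
    [0,0,0],
    [0,0,0],
    [0,0,0]
  ],
  "hand": [20,20,20,20,20]
}}

```text
time_s: 12.85
tool_pos: [570.4, 285.9, 109.1]
orientation: [-0.033, 3.14, 0.001]
contact_force: [-0.0, -0.3, -1.4]
width: 31.4
finger_force: 40.6
```

Emit:
{"op": "apply_moves", "data": {
  "dp": [
    [0,0,-0.003],
    [0,0,-0.003],
    [0,0,-0.003],
    [0,0,-0.003],
    [0,0,-0.003]
  ],
  "rot": [
    [0,0,0],
    [0,0,0],
    [0,0,0],
    [0,0,0],
    [0,0,0]
  ],
  "hand": [20,20,85,85,85]
}}

```text
time_s: 13.27
tool_pos: [570.2, 285.9, 107.6]
orientation: [-0.033, 3.141, 0.0]
contact_force: [-0.0, 0.2, -0.5]
width: 66.8
finger_force: 0.0
```

Emit:
{"op": "apply_moves", "data": {
  "dp": [
    [0,0,0.001],
    [0,0,0.05],
    [0,0,0.16],
    [0,0,0.26],
    [0,0,0.308]
  ],
  "rot": [
    [0,0,0],
    [0,0,0],
    [0,0,0],
    [0,0,0],
    [0,0,0]
  ],
  "hand": [85,85,85,85,85]
}}

```text
time_s: 13.68
tool_pos: [571.1, 286.2, 203.4]
orientation: [-0.033, 3.138, 0.002]
contact_force: [0.9, -0.2, 1.3]
width: 85.0
finger_force: 0.0
```

Emit:
{"op": "apply_moves", "data": {
  "dp": [
    [-0.045,-0.118,0],
    [-0.09,-0.236,0],
    [-0.135,-0.354,0],
    [-0.18,-0.472,0],
    [-0.2273,-0.5927,0]
  ],
  "rot": [
    [0,0,-0.06],
    [0,0,-0.13],
    [0,0,-0.2],
    [0,0,-0.26],
    [0,0,-0.328]
  ],
  "hand": [85,85,85,85,85]
}}

```text
time_s: 14.1
tool_pos: [501.1, 106.8, 200.1]
orientation: [0.226, 3.133, 0.0]
contact_force: [0.4, -1.0, 0.0]
width: 85.1
finger_force: 0.0
```

Emit:
{"op": "apply_moves", "data": {
  "dp": [
    [-0.045,-0.118,0],
    [-0.09,-0.236,0],
    [-0.135,-0.354,0],
    [-0.18,-0.472,0],
    [-0.2273,-0.5927,0]
  ],
  "rot": [
    [0,0,0],
    [0,0,0],
    [0,0,0],
    [0,0,0],
    [0,0,0]
  ],
  "hand": [85,85,85,85,85]
}}

```text
time_s: 14.52
tool_pos: [433.0, -71.1, 200.1]
orientation: [0.223, 3.133, -0.0]
contact_force: [0.4, -0.3, -0.1]
width: 85.4
finger_force: 0.0
```

```bash
cat > chk.py <<'E'
from h import *
import sys
x,y,lo,hi,r=map(float,sys.argv[1:6])
for i in range(4): c=arm.camera("wrist")
s=arm.sense();c=arm.camera("wrist");print(s["tool_pos"],s["orientation"],s["width"],s["contact_force"])
P=cloud(c,wristT(c,s))
m=(P[...,2]>lo)&(P[...,2]<hi)&(np.hypot(P[...,0]-x,P[...,1]-y)<r)
q=P[m];f=q[:,:2].astype(np.float32);print(len(q),cv2.minAreaRect(f),cv2.minEnclosingCircle(f),q.min(0),q.max(0))
E
python3 chk.py 434 -70 55 75 45
python3 - <<'E'
from h import *
c=arm.camera("top");P=cloud(c);m=(P[...,2]>50)&(np.hypot(P[...,0]-570,P[...,1]-287)<35);print(cv2.minAreaRect(P[m][:,:2].astype(np.float32)),np.percentile(P[m][:,2],[5,50,95]))
E
```

```text
[433.5965237  -70.67763703 200.04881887] [2.28432326e-01 3.13305761e+00 6.16853860e-05] 85.11602291246857 [-0.47568044  0.23150312 -0.71158531]
2823 ((433.6435546875, -72.32376861572266), (59.308372497558594, 58.876468658447266), 10.376083374023438) ((433.6743469238281, -72.50480651855469), 29.992788314819336) [ 403.8422577  -101.99743768   55.02703706] [463.34446756 -42.59438992  68.19024857]
((570.2688598632812, 287.4832458496094), (29.423709869384766, 33.482505798339844), 0.467998743057251) [54.8629808  67.42794271 80.44160116]
```

Emit:
{"op": "apply_moves", "data": {
  "dp": [
    [0,-0.002,-0.1],
    [0,-0.002,-0.2],
    [0,-0.002,-0.29],
    [0,-0.002,-0.337],
    [0,-0.002,-0.337]
  ],
  "rot": [
    [0,0,0],
    [0,0,0],
    [0,0,0],
    [0,0,0],
    [0,0,0]
  ],
  "hand": [85,85,85,85,85]
}}

```text
time_s: 15.23
tool_pos: [433.2, -68.9, 96.5]
orientation: [-0.22, -3.13, -0.001]
contact_force: [-1.0, 0.3, -0.3]
width: 84.7
finger_force: 0.0
```

Emit:
{"op": "apply_moves", "data": {
  "dp": [
    [0,0,0],
    [0,0,0],
    [0,0,0],
    [0,0,0],
    [0,0,0]
  ],
  "rot": [
    [0,0,0],
    [0,0,0],
    [0,0,0],
    [0,0,0],
    [0,0,0]
  ],
  "hand": [45,45,45,45,45]
}}

```text
time_s: 15.65
tool_pos: [434.4, -70.2, 100.2]
orientation: [0.224, 3.131, -0.0]
contact_force: [-0.3, 4.2, 8.5]
width: 58.7
finger_force: 42.1
```

Emit:
{"op": "apply_moves", "data": {
  "dp": [
    [0,0,0],
    [0,0,0],
    [0,0,0],
    [0,0,0],
    [0,0,0]
  ],
  "rot": [
    [0,0,0],
    [0,0,0],
    [0,0,0],
    [0,0,0],
    [0,0,0]
  ],
  "hand": [45,45,45,45,45]
}}

```text
time_s: 16.07
tool_pos: [434.4, -70.2, 100.1]
orientation: [0.224, 3.131, -0.0]
contact_force: [0.1, 5.2, 9.3]
width: 58.8
finger_force: 42.2
```

Emit:
{"op": "apply_moves", "data": {
  "dp": [
    [0,0,0.06],
    [0,0,0.15],
    [0,0,0.25],
    [0,0,0.337],
    [0,0,0.337]
  ],
  "rot": [
    [0,0,0],
    [0,0,0],
    [0,0,0],
    [0,0,0],
    [0,0,0]
  ],
  "hand": [45,45,45,45,45]
}}

```text
time_s: 16.48
tool_pos: [435.4, -70.7, 204.9]
orientation: [0.223, 3.126, -0.003]
contact_force: [1.9, -0.3, -1.1]
width: 58.6
finger_force: 43.5
```

Emit:
{"op": "apply_moves", "data": {
  "dp": [
    [0.008,-0.05,0],
    [0.02,-0.13,0],
    [0.032,-0.21,0],
    [0.042,-0.29,0],
    [0.052,-0.3575,0]
  ],
  "rot": [
    [0,0,0],
    [0,0,0],
    [0,0,0],
    [0,0,0],
    [0,0,0]
  ],
  "hand": [45,45,45,45,45]
}}

```text
time_s: 16.9
tool_pos: [449.6, -179.0, 200.7]
orientation: [0.224, 3.132, -0.001]
contact_force: [-0.1, 0.4, -1.7]
width: 58.4
finger_force: 43.5
```

Emit:
{"op": "apply_moves", "data": {
  "dp": [
    [0.013,-0.09,0],
    [0.026,-0.18,0],
    [0.04,-0.27,0],
    [0.052,-0.3575,0],
    [0.052,-0.3575,0]
  ],
  "rot": [
    [0,0,0],
    [0,0,0],
    [0,0,0],
    [0,0,0],
    [0,0,0]
  ],
  "hand": [45,45,45,45,45]
}}

```text
time_s: 17.32
tool_pos: [466.0, -289.2, 200.8]
orientation: [0.227, 3.13, -0.005]
contact_force: [-0.8, 0.3, -0.9]
width: 58.3
finger_force: 43.6
```

```bash
python3 chk.py 465 -285 5 23 43
```

```text
[ 464.64670687 -284.07237409  200.13852963] [-2.23724869e-01 -3.13331695e+00 -5.19105384e-04] 58.60312747551884 [ 0.53471312  0.33092828 -1.42562477]
3806 ((455.25994873046875, -284.5856018066406), (72.04812622070312, 46.39643478393555), 83.9129638671875) ((466.0685119628906, -285.7547302246094), 36.22269821166992) [ 431.7798874  -321.77374764   11.23068744] [ 481.89050971 -249.81435593   22.72770697]
```

Emit:
{"op": "apply_moves", "data": {
  "dp": [
    [0.002,-0.003,-0.08],
    [0.002,-0.003,-0.17],
    [0.002,-0.003,-0.25],
    [0.002,-0.003,-0.29],
    [0.002,-0.003,-0.303]
  ],
  "rot": [
    [0,0,0],
    [0,0,0],
    [0,0,0],
    [0,0,0],
    [0,0,0]
  ],
  "hand": [45,45,45,45,45]
}}

```text
time_s: 17.98
tool_pos: [464.8, -284.3, 107.3]
orientation: [-0.222, -3.131, -0.003]
contact_force: [-0.5, 1.4, -0.8]
width: 58.7
finger_force: 43.7
```

Emit:
{"op": "apply_moves", "data": {
  "dp": [
    [0,0,-0.003],
    [0,0,-0.007],
    [0,0,-0.01],
    [0,0,-0.01],
    [0,0,-0.01]
  ],
  "rot": [
    [0,0,0],
    [0,0,0],
    [0,0,0],
    [0,0,0],
    [0,0,0]
  ],
  "hand": [45,45,45,45,45]
}}

```text
time_s: 18.4
tool_pos: [465.8, -285.9, 106.7]
orientation: [0.224, 3.133, -0.001]
contact_force: [-0.2, -0.8, -0.8]
width: 59.0
finger_force: 43.7
```

Emit:
{"op": "apply_moves", "data": {
  "dp": [
    [0,0,-0.003],
    [0,0,-0.003],
    [0,0,-0.003],
    [0,0,-0.003],
    [0,0,-0.003]
  ],
  "rot": [
    [0,0,0],
    [0,0,0],
    [0,0,0],
    [0,0,0],
    [0,0,0]
  ],
  "hand": [45,45,85,85,85]
}}

```text
time_s: 18.82
tool_pos: [465.6, -285.9, 105.3]
orientation: [0.224, 3.133, -0.0]
contact_force: [-0.4, 1.0, -0.2]
width: 84.8
finger_force: 0.0
```

Emit:
{"op": "apply_moves", "data": {
  "dp": [
    [0,0,0.001],
    [0,0,0.05],
    [0,0,0.16],
    [0,0,0.26],
    [0,0,0.3157]
  ],
  "rot": [
    [0,0,0],
    [0,0,0],
    [0,0,0],
    [0,0,0],
    [0,0,0]
  ],
  "hand": [85,85,85,85,85]
}}

```text
time_s: 19.23
tool_pos: [466.1, -286.2, 202.6]
orientation: [0.224, 3.132, -0.002]
contact_force: [1.1, -1.0, 1.1]
width: 85.3
finger_force: 0.0
```

Emit:
{"op": "apply_moves", "data": {
  "dp": [
    [0.058,0.07,0],
    [0.116,0.14,0],
    [0.174,0.21,0],
    [0.232,0.28,0],
    [0.2947,0.349,0]
  ],
  "rot": [
    [0,0,0.16],
    [0,0,0.32],
    [0,0,0.48],
    [0,0,0.64],
    [0,0,0.803]
  ],
  "hand": [85,85,85,85,85]
}}

```text
time_s: 19.65
tool_pos: [554.5, -180.0, 199.9]
orientation: [0.411, -3.114, -0.0]
contact_force: [0.6, -1.1, -0.5]
width: 84.9
finger_force: 0.0
```

Emit:
{"op": "apply_moves", "data": {
  "dp": [
    [0.075,0.09,0],
    [0.15,0.18,0],
    [0.225,0.27,0],
    [0.2947,0.349,0],
    [0.2947,0.349,0]
  ],
  "rot": [
    [0,0,0],
    [0,0,0],
    [0,0,0],
    [0,0,0],
    [0,0,0]
  ],
  "hand": [85,85,85,85,85]
}}

```text
time_s: 20.07
tool_pos: [645.4, -72.2, 199.8]
orientation: [-0.41, 3.113, 0.001]
contact_force: [-0.9, 0.8, -0.1]
width: 84.7
finger_force: 0.0
```

```bash
python3 chk.py 643 -75 50 85 35
python3 - <<'E'
from h import *
c=arm.camera("top");P=cloud(c);m=(P[...,2]>50)&(np.hypot(P[...,0]-465,P[...,1]+285)<45);print(cv2.minEnclosingCircle(P[m][:,:2].astype(np.float32)),np.percentile(P[m][:,2],[5,50,95]))
E
```

```text
[641.7543681  -76.84508873 199.59723128] [ 4.04839380e-01 -3.11449115e+00 -1.10970780e-04] 84.97445853161946 [-0.05003626 -0.50813038  0.17812311]
2734 ((644.32470703125, -78.917236328125), (31.83238983154297, 31.771682739257812), 15.29536247253418) ((644.59716796875, -78.84272766113281), 21.85819435119629) [625.54241433 -97.75199216  50.02434867] [663.701572   -59.84187314  77.69680429]
((465.2953186035156, -284.07965087890625), 29.876853942871094) [53.6416841  70.07502888 74.38541081]
```

Emit:
{"op": "apply_moves", "data": {
  "dp": [
    [0.004,-0.003,-0.1],
    [0.004,-0.003,-0.2],
    [0.004,-0.003,-0.29],
    [0.004,-0.003,-0.33],
    [0.004,-0.003,-0.33]
  ],
  "rot": [
    [0,0,0],
    [0,0,0],
    [0,0,0],
    [0,0,0],
    [0,0,0]
  ],
  "hand": [85,85,85,85,85]
}}

```text
time_s: 20.78
tool_pos: [641.9, -77.8, 98.4]
orientation: [0.403, -3.111, -0.002]
contact_force: [-0.4, -0.1, -1.1]
width: 85.3
finger_force: 0.0
```

Emit:
{"op": "apply_moves", "data": {
  "dp": [
    [0,0,0],
    [0,0,0],
    [0,0,0],
    [0,0,0],
    [0,0,0]
  ],
  "rot": [
    [0,0,0],
    [0,0,0],
    [0,0,0],
    [0,0,0],
    [0,0,0]
  ],
  "hand": [20,20,20,20,20],
  "newtons": 50
}}

```text
time_s: 21.2
tool_pos: [644.1, -77.4, 102.2]
orientation: [-0.405, 3.114, -0.001]
contact_force: [-1.1, 0.2, 6.1]
width: 31.2
finger_force: 48.9
```

Emit:
{"op": "apply_moves", "data": {
  "dp": [
    [0,0,0],
    [0,0,0],
    [0,0,0],
    [0,0,0],
    [0,0,0]
  ],
  "rot": [
    [0,0,0],
    [0,0,0],
    [0,0,0],
    [0,0,0],
    [0,0,0]
  ],
  "hand": [20,20,20,20,20]
}}

```text
time_s: 21.62
tool_pos: [644.1, -77.4, 102.2]
orientation: [-0.405, 3.114, -0.001]
contact_force: [-1.6, 0.3, 9.0]
width: 31.4
finger_force: 49.4
```

Emit:
{"op": "apply_moves", "data": {
  "dp": [
    [0,0,0.06],
    [0,0,0.15],
    [0,0,0.25],
    [0,0,0.33],
    [0,0,0.33]
  ],
  "rot": [
    [0,0,0],
    [0,0,0],
    [0,0,0],
    [0,0,0],
    [0,0,0]
  ],
  "hand": [20,20,20,20,20]
}}

```text
time_s: 22.03
tool_pos: [645.5, -77.6, 205.3]
orientation: [-0.405, 3.108, -0.004]
contact_force: [0.5, 0.4, -1.5]
width: 31.3
finger_force: 50.8
```

Emit:
{"op": "apply_moves", "data": {
  "dp": [
    [-0.025,-0.05,0],
    [-0.065,-0.14,0],
    [-0.1,-0.22,0],
    [-0.14,-0.3,0],
    [-0.1712,-0.3657,0]
  ],
  "rot": [
    [0,0,-0.16],
    [0,0,-0.32],
    [0,0,-0.48],
    [0,0,-0.64],
    [0,0,-0.803]
  ],
  "hand": [20,20,20,20,20]
}}

```text
time_s: 22.45
tool_pos: [591.2, -188.3, 199.7]
orientation: [-0.23, -3.133, 0.0]
contact_force: [0.2, -1.0, -2.3]
width: 31.3
finger_force: 50.6
```

Emit:
{"op": "apply_moves", "data": {
  "dp": [
    [-0.045,-0.1,0],
    [-0.09,-0.2,0],
    [-0.135,-0.29,0],
    [-0.1712,-0.3657,0],
    [-0.1712,-0.3657,0]
  ],
  "rot": [
    [0,0,0],
    [0,0,0],
    [0,0,0],
    [0,0,0],
    [0,0,0]
  ],
  "hand": [20,20,20,20,20]
}}

```text
time_s: 22.87
tool_pos: [538.9, -300.5, 199.7]
orientation: [-0.229, -3.133, 0.002]
contact_force: [0.4, 0.3, -2.2]
width: 31.3
finger_force: 50.6
```

```bash
sed -i '$a cv2.imwrite("pics/last.png",c["color"][...,::-1])' chk.py; python3 chk.py 541 -296 5 23 36; cp pics/last.png pics/w4.png
```

```text
[ 540.96262392 -296.06869559  199.70103911] [-2.23739865e-01 -3.13339264e+00 -6.12775409e-04] 31.267451598821633 [-0.33519114  1.45722125 -2.39462299]
3023 ((536.5824584960938, -296.1002502441406), (48.306053161621094, 35.28812789916992), 81.83976745605469) ((536.5845336914062, -296.0832824707031), 29.793630599975586) [ 515.71179414 -322.35156337   11.47127336] [ 557.22510435 -269.78632012   22.89040034]
```

View pics/w4.png

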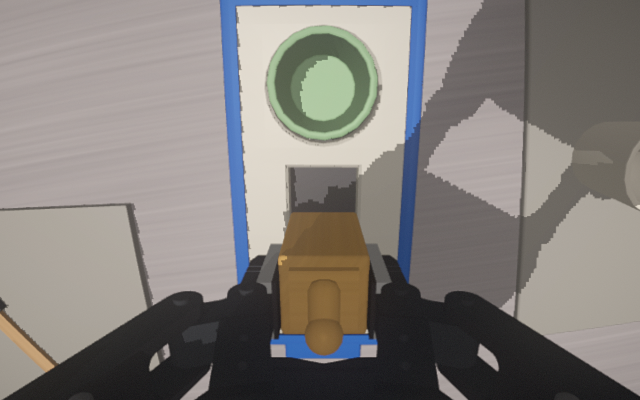

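Emit:
{"op": "apply_moves", "data": {
  "dp": [
    [0.002,-0.001,-0.08],
    [0.002,-0.001,-0.17],
    [0.002,-0.001,-0.25],
    [0.002,-0.001,-0.288],
    [0.002,-0.001,-0.297]
  ],
  "rot": [
    [0,0,0],
    [0,0,0],
    [0,0,0],
    [0,0,0],
    [0,0,0]
  ],
  "hand": [20,20,20,20,20]
}}

```text
time_s: 23.53
tool_pos: [541.0, -295.7, 108.7]
orientation: [-0.222, -3.131, -0.003]
contact_force: [0.0, -0.4, -1.5]
width: 31.1
finger_force: 50.5
```

Emit:
{"op": "apply_moves", "data": {
  "dp": [
    [0,0,-0.003],
    [0,0,-0.006],
    [0,0,-0.008],
    [0,0,-0.008],
    [0,0,-0.008]
  ],
  "rot": [
    [0,0,0],
    [0,0,0],
    [0,0,0],
    [0,0,0],
    [0,0,0]
  ],
  "hand": [20,20,20,20,20]
}}

```text
time_s: 23.95
tool_pos: [541.8, -297.2, 109.2]
orientation: [0.224, 3.132, -0.001]
contact_force: [0.5, 0.9, -2.6]
width: 31.1
finger_force: 50.5
```

Emit:
{"op": "apply_moves", "data": {
  "dp": [
    [0,0,-0.003],
    [0,0,-0.003],
    [0,0,-0.003],
    [0,0,-0.003],
    [0,0,-0.003]
  ],
  "rot": [
    [0,0,0],
    [0,0,0],
    [0,0,0],
    [0,0,0],
    [0,0,0]
  ],
  "hand": [20,20,85,85,85]
}}

```text
time_s: 24.37
tool_pos: [541.5, -297.1, 107.6]
orientation: [0.224, 3.133, -0.0]
contact_force: [-0.1, -0.1, -0.5]
width: 66.8
finger_force: 0.0
```

Emit:
{"op": "apply_moves", "data": {
  "dp": [
    [0,0,0.001],
    [0,0,0.05],
    [0,0,0.16],
    [0,0,0.26],
    [0,0,0.3087]
  ],
  "rot": [
    [0,0,0],
    [0,0,0],
    [0,0,0],
    [0,0,0],
    [0,0,0]
  ],
  "hand": [85,85,85,85,85]
}}

```text
time_s: 24.78
tool_pos: [542.3, -297.5, 203.4]
orientation: [0.224, 3.131, -0.003]
contact_force: [1.0, -0.6, -0.1]
width: 84.9
finger_force: 0.0
```

Emit:
{"op": "apply_moves", "data": {
  "dp": [
    [-0.002,0.11,0],
    [-0.004,0.23,0],
    [-0.006,0.35,0],
    [-0.008,0.47,0],
    [-0.0103,0.593,0]
  ],
  "rot": [
    [0,0,0],
    [0,0,0],
    [0,0,0],
    [0,0,0],
    [0,0,0]
  ],
  "hand": [85,85,85,85,85]
}}

```text
time_s: 25.2
tool_pos: [538.1, -117.7, 200.1]
orientation: [0.225, 3.133, -0.0]
contact_force: [0.3, 0.3, 0.2]
width: 85.1
finger_force: 0.0
```

Emit:
{"op": "apply_moves", "data": {
  "dp": [
    [-0.002,0.12,0],
    [-0.004,0.24,0],
    [-0.006,0.36,0],
    [-0.008,0.48,0],
    [-0.0103,0.593,0]
  ],
  "rot": [
    [0,0,0],
    [0,0,0],
    [0,0,0],
    [0,0,0],
    [0,0,0]
  ],
  "hand": [85,85,85,85,85]
}}

```text
time_s: 25.62
tool_pos: [535.0, 60.7, 200.2]
orientation: [0.224, 3.133, 0.0]
contact_force: [0.8, -0.5, -0.4]
width: 85.3
finger_force: 0.0
```

```bash
python3 chk.py 535 59 35 95 35
python3 - <<'E'
from h import *
c=arm.camera("top");P=cloud(c);m=(P[...,2]>50)&(np.hypot(P[...,0]-541,P[...,1]+296)<32);print(cv2.minAreaRect(P[m][:,:2].astype(np.float32)),np.percentile(P[m][:,2],[5,50,95]))
E
```

```text
[535.20469313  59.49795591 200.07974244] [ 2.20812118e-01  3.13374562e+00 -2.70730878e-04] 85.24653485862389 [-0.46909247 -1.29445812  0.20929027]
2935 ((534.3916015625, 57.293670654296875), (35.09280776977539, 29.88673210144043), 76.97308349609375) ((537.2454223632812, 56.627044677734375), 17.954299926757812) [519.44904295  38.86410413  35.07865768] [551.43831015  74.18604279  90.18376374]
((542.080078125, -296.11151123046875), (33.695289611816406, 32.25862121582031), 81.90692138671875) [54.34377882 67.53149931 81.41744855]
```

Emit:
{"op": "apply_moves", "data": {
  "dp": [
    [0.002,-0.004,-0.1],
    [0.002,-0.004,-0.2],
    [0.002,-0.004,-0.29],
    [0.002,-0.004,-0.33],
    [0.002,-0.004,-0.33]
  ],
  "rot": [
    [0,0,0],
    [0,0,0],
    [0,0,0],
    [0,0,0],
    [0,0,0]
  ],
  "hand": [85,85,85,85,85]
}}

```text
time_s: 26.33
tool_pos: [534.7, 56.3, 98.5]
orientation: [-0.227, -3.129, 0.001]
contact_force: [-1.1, -0.0, -0.0]
width: 84.8
finger_force: 0.0
```

Emit:
{"op": "apply_moves", "data": {
  "dp": [
    [0,0,0],
    [0,0,0],
    [0,0,0],
    [0,0,0],
    [0,0,0]
  ],
  "rot": [
    [0,0,0],
    [0,0,0],
    [0,0,0],
    [0,0,0],
    [0,0,0]
  ],
  "hand": [22,22,22,22,22],
  "newtons": 45
}}

```text
time_s: 26.75
tool_pos: [536.4, 57.5, 102.2]
orientation: [0.224, 3.132, 0.0]
contact_force: [-1.5, -1.0, 8.8]
width: 34.8
finger_force: 43.9
```

Emit:
{"op": "apply_moves", "data": {
  "dp": [
    [0,0,0],
    [0,0,0],
    [0,0,0],
    [0,0,0],
    [0,0,0]
  ],
  "rot": [
    [0,0,0],
    [0,0,0],
    [0,0,0],
    [0,0,0],
    [0,0,0]
  ],
  "hand": [22,22,22,22,22]
}}

```text
time_s: 27.17
tool_pos: [536.4, 57.5, 102.2]
orientation: [0.224, 3.132, -0.0]
contact_force: [-1.1, -1.4, 9.9]
width: 34.6
finger_force: 44.0
```

Emit:
{"op": "apply_moves", "data": {
  "dp": [
    [0,0,0.06],
    [0,0,0.15],
    [0,0,0.25],
    [0,0,0.33],
    [0,0,0.33]
  ],
  "rot": [
    [0,0,0],
    [0,0,0],
    [0,0,0],
    [0,0,0],
    [0,0,0]
  ],
  "hand": [22,22,22,22,22]
}}

```text
time_s: 27.58
tool_pos: [537.6, 57.7, 204.9]
orientation: [0.223, 3.126, 0.001]
contact_force: [2.4, -0.9, 0.4]
width: 34.6
finger_force: 45.7
```

Emit:
{"op": "apply_moves", "data": {
  "dp": [
    [0.022,-0.11,0],
    [0.046,-0.23,0],
    [0.07,-0.35,0],
    [0.096,-0.48,0],
    [0.1215,-0.6068,0]
  ],
  "rot": [
    [0,0,0],
    [0,0,0],
    [0,0,0],
    [0,0,0],
    [0,0,0]
  ],
  "hand": [22,22,22,22,22]
}}

```text
time_s: 28.0
tool_pos: [572.3, -126.2, 200.1]
orientation: [0.223, 3.133, -0.0]
contact_force: [1.4, 0.7, -1.5]
width: 35.0
finger_force: 45.7
```

Emit:
{"op": "apply_moves", "data": {
  "dp": [
    [0.025,-0.13,0],
    [0.051,-0.26,0],
    [0.078,-0.39,0],
    [0.104,-0.52,0],
    [0.1215,-0.6068,0]
  ],
  "rot": [
    [0,0,0],
    [0,0,0],
    [0,0,0],
    [0,0,0],
    [0,0,0]
  ],
  "hand": [22,22,22,22,22]
}}

```text
time_s: 28.42
tool_pos: [608.8, -310.1, 200.0]
orientation: [0.226, 3.133, -0.001]
contact_force: [-0.5, 0.5, -1.4]
width: 34.4
finger_force: 45.7
```

```bash
python3 chk.py 609 -306 5 23 34; cp pics/last.png pics/w5.png
```

```text
[ 608.40678198 -306.8961695   199.59419419] [-2.25897047e-01 -3.13298974e+00 -5.57327215e-04] 34.658757833434976 [-0.55571573  0.92228991 -1.8250649 ]
3088 ((606.07861328125, -306.314697265625), (51.872318267822266, 41.59619903564453), 80.891357421875) ((608.7456665039062, -306.73016357421875), 26.081350326538086) [ 585.02666767 -332.62467156   12.10930681] [ 629.40889855 -280.8181477    22.94774543]
```

View pics/w5.png

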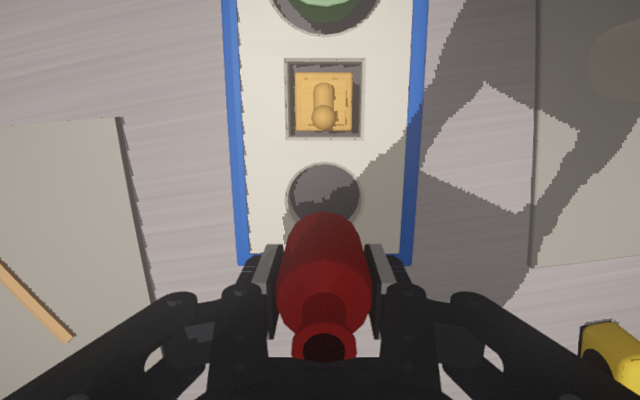

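Emit:
{"op": "apply_moves", "data": {
  "dp": [
    [0,0,-0.08],
    [0,0,-0.17],
    [0,0,-0.25],
    [0,0,-0.288],
    [0,0,-0.297]
  ],
  "rot": [
    [0,0,0],
    [0,0,0],
    [0,0,0],
    [0,0,0],
    [0,0,0]
  ],
  "hand": [22,22,22,22,22]
}}

```text
time_s: 29.08
tool_pos: [607.9, -304.8, 108.9]
orientation: [-0.222, -3.13, -0.003]
contact_force: [-0.6, 0.2, -1.5]
width: 34.3
finger_force: 45.7
```

Emit:
{"op": "apply_moves", "data": {
  "dp": [
    [0,0,-0.003],
    [0,0,-0.006],
    [0,0,-0.009],
    [0,0,-0.009],
    [0,0,-0.009]
  ],
  "rot": [
    [0,0,0],
    [0,0,0],
    [0,0,0],
    [0,0,0],
    [0,0,0]
  ],
  "hand": [22,22,22,22,22]
}}

```text
time_s: 29.5
tool_pos: [609.1, -306.7, 109.1]
orientation: [0.224, 3.132, -0.001]
contact_force: [-0.1, 0.1, -0.5]
width: 34.8
finger_force: 45.7
```

Emit:
{"op": "apply_moves", "data": {
  "dp": [
    [0,0,-0.003],
    [0,0,-0.003],
    [0,0,-0.003],
    [0,0,-0.003],
    [0,0,-0.003]
  ],
  "rot": [
    [0,0,0],
    [0,0,0],
    [0,0,0],
    [0,0,0],
    [0,0,0]
  ],
  "hand": [22,22,85,85,85]
}}

```text
time_s: 29.92
tool_pos: [608.8, -306.5, 107.4]
orientation: [0.224, 3.133, -0.0]
contact_force: [-0.4, 0.3, 0.5]
width: 69.5
finger_force: 0.0
```

Emit:
{"op": "apply_moves", "data": {
  "dp": [
    [0,0,0.001],
    [0,0,0.04],
    [0,0,0.14],
    [0,0,0.24],
    [0,0,0.34]
  ],
  "rot": [
    [0,0,0],
    [0,0,0],
    [0,0,0],
    [0,0,0],
    [0,0,0]
  ],
  "hand": [85,85,85,85,85]
}}

```text
time_s: 30.33
tool_pos: [608.6, -306.4, 211.2]
orientation: [-0.224, -3.133, -0.0]
contact_force: [1.3, -0.6, 0.7]
width: 84.8
finger_force: 0.0
```

Emit:
{"op": "apply_moves", "data": {
  "dp": [
    [0,0.08,0.08],
    [0,0.17,0.16],
    [0,0.26,0.24],
    [0,0.34,0.24],
    [0,0.4,0.24]
  ],
  "rot": [
    [0,0,0],
    [0,0,0],
    [0,0,0],
    [0,0,0],
    [0,0,0]
  ],
  "hand": [85,85,85,85,85]
}}

```text
time_s: 30.75
tool_pos: [609.1, -184.8, 284.2]
orientation: [0.223, 3.13, -0.001]
contact_force: [0.5, -0.3, -1.1]
width: 85.0
finger_force: 0.0
```

Run:
```python
from h import *
for i in range(6): c=arm.camera("top")
a=c["color"][90:340,140:500,::-1]
cv2.imwrite("pics/topend.png",cv2.resize(a,None,fx=2.2,fy=2.2,interpolation=cv2.INTER_CUBIC))
cv2.imwrite("pics/sceneend.png",arm.camera("scene")["color"][...,::-1])
P=cloud(c)
for n,x,y,lo,r in(("vase",609,-306,45,35),("blue",459,285,58,45),("green",465,-285,58,45),("white",540,-76,55,45)):
    q=P[(P[...,2]>lo)&(np.hypot(P[...,0]-x,P[...,1]-y)<r)];print(n,cv2.minEnclosingCircle(q[:,:2].astype(np.float32)),q[:,2].max())
```

```text
vase ((607.3915405273438, -304.8073425292969), 17.87342643737793) 99.23446157586795
blue ((459.8668518066406, 286.4313049316406), 30.297317504882812) 76.70334308502493Traceback (most recent call last):
  File "<stdin>", line 8, in <module>
    return umr_maximum(a, axis, None, out, keepdims, initial, where)
ValueError: zero-size array to reduction operation maximum which has no identity
```

View pics/topend.png

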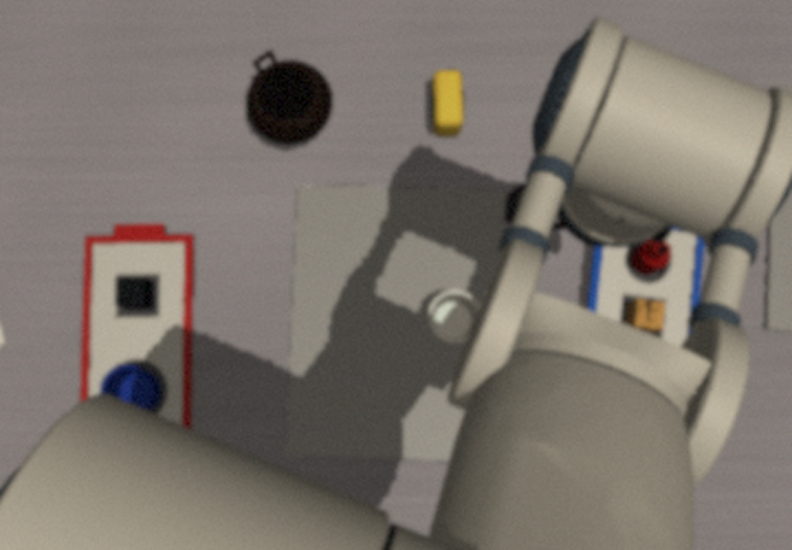

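View pics/sceneend.png

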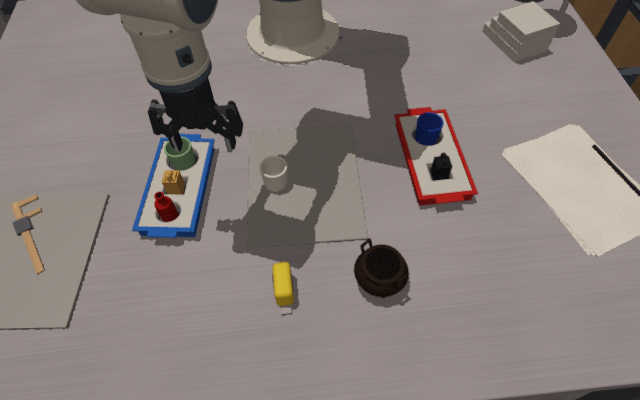

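Both pictures show all five pieces upright in their recesses. In the scene view, vase, brass seal and green cup are at (166,208), (174,182) and (180,152), and blue cup and black seal at (430,128) and (441,166). The white cup, censer and tape measure have not moved, and the gripper is clear.

```bash
python3 -c "
from rig import arm
print(arm.hand_in())"
```

```text
the job is handed in; nothing more can be done
None
```

Both kits are packed and the job is handed in (no verdict was returned): the final pictures show all five pieces upright in their recesses, with the white cup, censer and tape measure where they started.

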